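Start the jar sealer with its two-button start

ROBOT

A 7-joint arm with a two-finger parallel gripper is mounted at the origin on the work surface. World frame = base frame: x ahead of the robot, y to its left, z up, the work surface at z = 0. Lengths are in m, angles in rad, forces in N, time in s.
With the tool pointing down it reaches from about 0.35 to 0.9 m from the base axis. Payload 8.1 kg.
Tool frame: the origin (TCP) lies at the very end of the fingers, on their centre line; the grasp point (between the pads) lies 19 mm behind it; z points along the fingers, y is the direction in which the jaws open and shut (so a half turn about z gives the same grasp; the last joint's range is limited). The gripper opens to 92 mm and grips with 3 to 60 N. Pads are 19 mm wide; open, the fingers measure 130 mm over their backs; the gripper's body (75 mm by 190 mm) begins 47 mm behind the grasp point.
Start: joints at [-1.24, 0.434, 0.025, 1.573, -0.012, 1.134, -0.075], TCP at [0.263, 0.567, 0.227] pointing down, gripper open.
Joint ranges: [-2.62, 2.62], [-0.44, 2.09], [-1.27, 1.32], [0.08, 2.57], [-1.32, 4.46], [0.12, 2], [-2.74, 2.74]. Speed limits (rad/s): [2.22, 2.22, 3.01, 3.01, 3.14, 3.14, 3.14].

INTERFACE

Orientations are given as a rotation vector (axis times angle).
In Python, from cell import observe, get_image, sign_off gives the robot as it stands.
- The arm moves only by the tool arm_command, never from a script. Its argument "deltas" is a list of rows, each an object with "xyz": the shift along the tool's x, y, z in cm, a list of three; "turn": the turn about the tool's z in degrees; "jaw": the closure in counts, from 0 (fully open) to 255 (shut). A call has 1 to 5 rows; each row is the pose to reach, as a shift and turn from the pose measured when the call began, along the tool's axes at that moment; what a row does not reach only later rows make up. A row lasts 1/12 s, in which the tool goes at most 41.7 mm and 7.16 degrees, less where a joint would pass 70% of its speed; a pose out of reach is approached as far as the arm can. A call with a gripper value outside its range is refused whole. The fingers move at their own pace and stop on an object; "force" is the grip in N (left out, the last holds). Time passes only in rows, so rows that repeat a pose let the fingers close. It gives the time, the measured TCP pose, the force and the opening at its end, in the units of the state.
- observe(): the state, without advancing time (a new reading comes with each control period).
- get_image(name): name is "side" or "top" or "wrist"; returns a dict with "frame" (420x560x3 uint8, red, green, blue), "depth" (420x560 float32, m along the optical axis (not along the pixel's ray), 0 where there is no reading), "camera_matrix" (3x3 intrinsics, pixels), "distortion" ([k1, k2, p1, p2, k3] as OpenCV has them; the pictures are not rectified), "cam_to_world" (4x4, takes a point from camera to world coordinates). Camera axes: x right, y up, looking along -z (the intrinsics and any distortion apply to the point x, -y, -z); pixel columns grow to the right and rows downward; lengths in m; the calibration is good to about 2 mm. A picture is of the moment at which its call begins.
- sign_off(): hands the job in, once; it reports no verdict.
The state is a dict: "clock": time; "joints": joint angles; "dq": joint speeds; "joint_efforts": joint torques, N m; "position": TCP position; "ee_rot": TCP orientation; "force": force on the tool from outside, world axes, zero at the start; "ft_torque": the same for the moment, N m; "width": opening from 0.0 (shut) to 1.0 (fully open).
Only numpy, scipy, OpenCV 4.12 (cv2) and the standard library are available. Lean on these libraries where they do the work, as an engineer would, in place of code of your own. Each camera call takes 0.05 s, during which the arm holds its last target.

TASK

Push the sealer's carriage, with the jar of jam standing in it, fully home under the sealing head, using the fingertips or the outside of the fingers. Then press the two large round start buttons on the control box together, one fingertip on each, hold both fully down for three seconds, and let go. Do not touch the jar or the small square stop key, grasp or lift nothing, and leave everything else where it stands.

Things in the scene. Friction and masses are not known exactly. Their poses are not given: they have to be found in the camera images.
- sealer: The jar sealer, fixed to the table for the run; it may stand left or right of the middle. Origin: on the table; +x is the direction in which the carriage is pushed home (away from the robot, with some yaw), +z up. Dark steel base plate 310 x 150 mm (x from -150 to +160 mm), 10 mm thick. A white gantry 150 mm wide carries the sealing head: x from 35 to 125 mm, underside of the head 132 mm, top 206 mm above the table; its posts stand either side of the carriage.
- carriage (a joint): Position of the carriage in m: 0 = fully out (the start), 0.080 = fully home against its stop. It slides along the sealer's +x with about 3 N of friction, has no spring and stays where it is left.
- carriage_front (a point): Middle of the carriage's flat front face, 38 mm above the table, moving with the carriage; the face is where it is pushed. The carriage is a plain aluminium block 200 mm long, 100 mm wide; its front face is 100 mm wide and spans 12 to 50 mm above the table, and looks to the sealer's -x. The base plate (top 10 mm above the table) lies under it and runs on 20 mm in front of it at the start, 100 mm when home. Axes as the sealer's.
- nest (a point): Centre of the floor of the round recess in the carriage, 75 mm across and 20 mm deep, in which the jar stands; 130 mm behind the front face, 30 mm above the table. Under the middle of the sealing head when the carriage is home.
- jar: The jam jar in the carriage, loose, about 0.33 kg: 70 mm across, 95 mm tall with a brass lid, top 125 mm above the table. Origin at the centre of its underside, z up. It rides along with the carriage.
- console: The grey control box, 120 (x) x 160 (y) x 45 mm high, fixed to the table for the run on the other side from the sealer. Origin: centre of its underside; the robot's side is -x, y runs along the line of the two start buttons.
- start_mid (a point): Point midway between the two start buttons at the height of their tops, 63 mm above the table; axes as the control box's, y along the line from the right to the left button.
- start_left_top (a point): Centre of the top of the left (console +y) start button: a round black cap 28 mm across in an aluminium collar 44 mm across whose top is 6 mm lower than the cap's at rest. Button centres are 60 mm apart (each 30 mm from point start_mid). The cap's top is 63 mm above the table at rest and moves down with the button.
- start_right_top (a point): Centre of the top of the right (console -y) start button, same as the left.
- start_left (a joint): Travel of the left start button in m: 0 = up, 0.006 = fully down. Spring: 1.2 N to begin, 4 N fully down; springs up when let go.
- start_right (a joint): Travel of the right start button, likewise.
- stop_key (a joint): Travel of the stop key in m: 0 = up, 0.004 = down. Leave it alone.
- stop_top (a point): Centre of the top of the small square stop key, 14 mm wide, 55 mm above the table, on the control box 58 mm beyond (console +x) the line of the start buttons.
- jar_mid: jam jar, 70 mm across, 95 mm tall, brass screw lid, between the sealer and the control box. Loose bystander, origin at the centre of its underside. Leave it alone.
- jar_far: labelled jam jar, same size, farther away on the middle of the table. Loose bystander, origin at the centre of its underside. Leave it alone.
- jar_left: jam jar, same size, towards the left of the table. Loose bystander, origin at the centre of its underside. Leave it alone.
- jar_right: jam jar, same size, towards the right of the table. Loose bystander, origin at the centre of its underside. Leave it alone.
- lid_stack: a stack of brass jar lids, 72 mm across, 30 mm high, on the middle of the table, nearest the robot. Loose bystander, origin at the centre of its underside. Leave it alone.
- juice: amber bottle, 60 mm across, 190 mm tall, far left. Loose bystander, origin at the centre of its underside. Leave it alone.
- cup: white mug, 76 mm across, 85 mm tall, with a handle, far right. Loose bystander, origin at the centre of its underside. Leave it alone.
Things that resemble listed ones, but are neither listed nor needed, are in the scene too. What is shaped like the console but purple or yellow is not meant.

How it is judged:
By the outcome, as a careful person would: the job done as asked, in the order asked, and still so for the second after the job is handed in, with the robot touching nothing.
It also fails if it takes over 58 s, if anything falls off the work surface, if the arm or the gripper's body presses on something with over 40 N, if the wrist force passes 120 N, or if a joint passes its speed limit or range.

## Working session

There is one attempt and no reset: what is moved stays moved. The work goes in short steps, Python scripts to look and compute and a tool call to move; the robot and the scene stay as the last step left them, time stands still between calls to the robot, and variables do not carry over. Pictures are saved under pics/ and viewed, and the job is handed in when it is done.

Besides the shell and the picture viewer there is one more tool, called after "Emit:" as name(argument=value, ...), one argument or row to a line, values as JSON. arm_command: Moves the arm, as the interface text tells. Its arguments: {"type":"object","properties":{"deltas":{"type":"array","items":{"type":"object","properties":{"xyz":{"type":"array","items":{"type":"number"}},"turn":{"type":"number"},"jaw":{"type":"number"}}}},"force":{"type":"number"}},"required":["deltas"]}

```bash
mkdir -p pics; ls; python3 - <<'E'
from cell import observe,get_image
import cv2,numpy as np
for n in ["top","side"]:
    d=get_image(n); cv2.imwrite(f"pics/{n}1.png",d["frame"][:,:,::-1]); np.savez(f"{n}1.npz",**d)
    print(n,d["camera_matrix"].round(1).tolist(),np.round(d["distortion"],3),d["cam_to_world"].round(3).tolist())
s=observe();print(s)
E
```

```text
pics
top [[400.6, 0.0, 290.2], [0.0, 400.6, 204.6], [0.0, 0.0, 1.0]] [-0.002  0.     0.     0.     0.   ] [[0.066, 0.972, -0.224, 0.244], [-0.998, 0.066, -0.01, -0.008], [0.005, 0.224, 0.974, 1.086], [0.0, 0.0, 0.0, 1.0]]
side [[506.0, 0.0, 285.0], [0.0, 506.0, 214.6], [0.0, 0.0, 1.0]] [0.049 0.    0.    0.    0.   ] [[0.999, 0.028, -0.031, 0.449], [-0.042, 0.71, -0.703, -0.957], [0.002, 0.703, 0.711, 1.031], [0.0, 0.0, 0.0, 1.0]]
{'clock': 0.1, 'joints': array([-1.23960917,  0.43515874,  0.02500216,  1.57403325, -0.01158501,
        1.13398368, -0.07509814]), 'dq': array([-0.00022451, -0.00129378,  0.00080308, -0.00368431,  0.00272659,
        0.00055851,  0.00043629]), 'joint_efforts': array([ 2.61085850e-03, -6.69124317e+01,  9.87619869e-01, -3.15146863e+01,
       -6.05866243e-02,  3.73308000e-02,  5.51205767e-05]), 'position': array([0.26256585, 0.5666562 , 0.22600991]), 'ee_rot': array([-6.76161935e-01, -3.06780552e+00,  2.24607787e-03]), 'force': array([ 0.02419696, -0.48739058, -0.62841024]), 'ft_torque': array([0.02294108, 0.00378898, 0.02992456]), 'width': 1.0028566704285273}
```

View pics/top1.png

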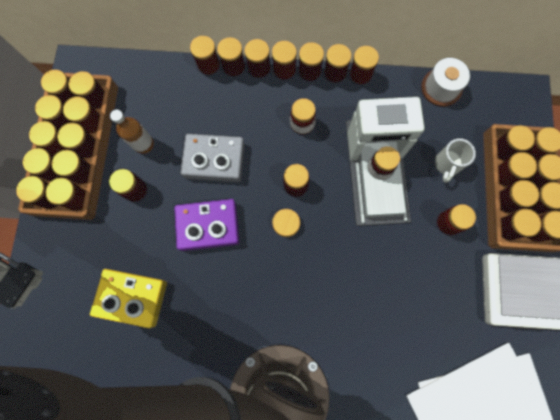

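View pics/side1.png

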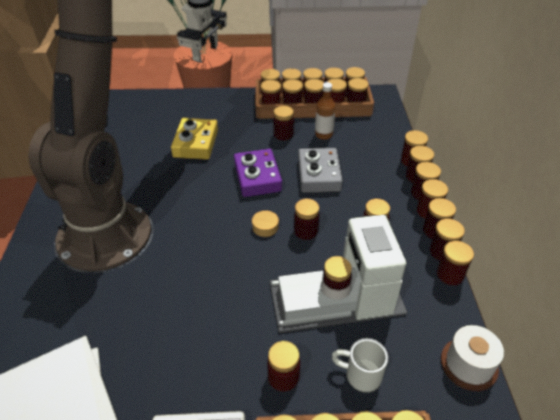

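Top view: the sealer is on the right at about (388,165), with its carriage front edge near (383,218). The grey console is at (213,158), buttons at about (199,160) and (221,161). Next I'll zoom in on both to measure them.

```bash
cat > h.py <<'E'
import numpy as np,cv2
def load(f): return dict(np.load(f))
def ray(d,u,v):
    p=cv2.undistortPoints(np.array([[[u,v]]],float),d["camera_matrix"],d["distortion"])[0,0]
    T=d["cam_to_world"]; return T[:3,3],T[:3,:3]@np.array([p[0],-p[1],-1.0])
def onz(d,u,v,z):
    o,r=ray(d,u,v); return o+r*(z-o[2])/r[2]
def proj(d,P):
    T=d["cam_to_world"];P=np.atleast_2d(P);c=(P-T[:3,3])@T[:3,:3]; c=c*[1,-1,-1]
    return cv2.projectPoints(c,np.zeros(3),np.zeros(3),d["camera_matrix"],d["distortion"])[0][:,0]
def crop(d,x0,y0,x1,y1,k,f):
    cv2.imwrite(f,cv2.resize(d["frame"][y0:y1,x0:x1,::-1],None,fx=k,fy=k,interpolation=cv2.INTER_CUBIC))
def cloud(d):
    h,w=d["depth"].shape; v,u=np.mgrid[:h,:w]
    p=cv2.undistortPoints(np.stack([u,v],-1).reshape(-1,1,2).astype(float),d["camera_matrix"],d["distortion"])[:,0]
    z=d["depth"].ravel(); c=np.c_[p[:,0]*z,-p[:,1]*z,-z]; T=d["cam_to_world"]
    return (c@T[:3,:3].T+T[:3,3]).reshape(h,w,3)
E
python3 - <<'E'
from h import *
t=load("top1.npz");s=load("side1.npz")
crop(t,340,80,440,240,5*0.75,"pics/c1.png");crop(t,160,115,260,195,7,"pics/c2.png")
crop(s,260,210,420,330,5,"pics/c3.png");crop(s,285,135,355,200,8,"pics/c4.png")
E
```

```text
(no output)
```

View pics/c1.png

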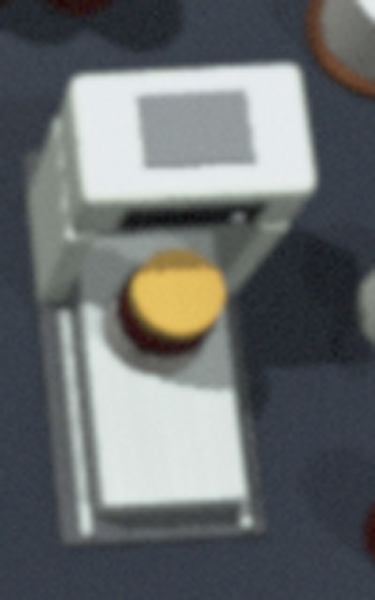

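View pics/c2.png

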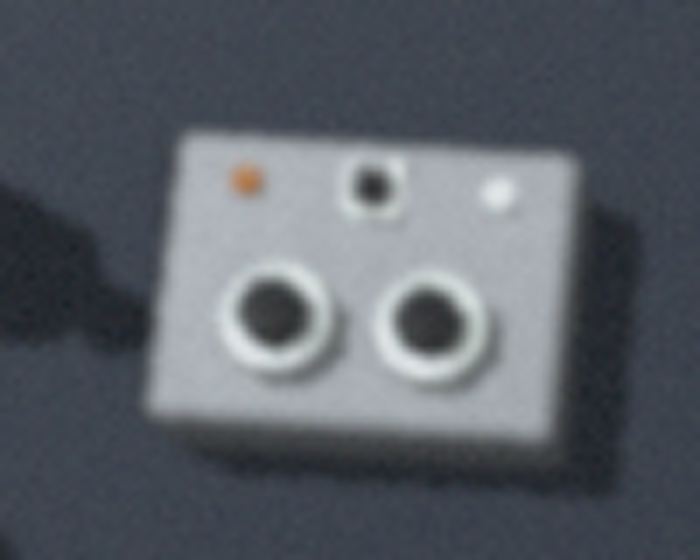

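View pics/c3.png

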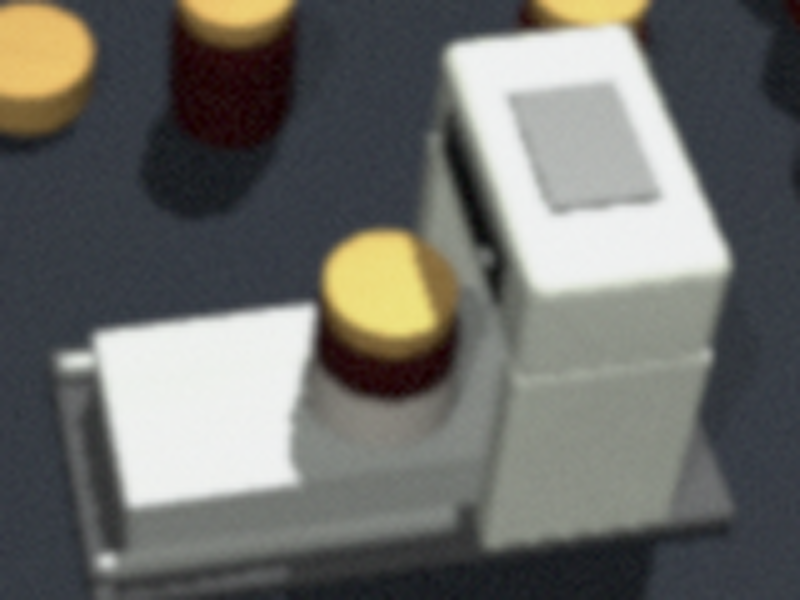

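View pics/c4.png

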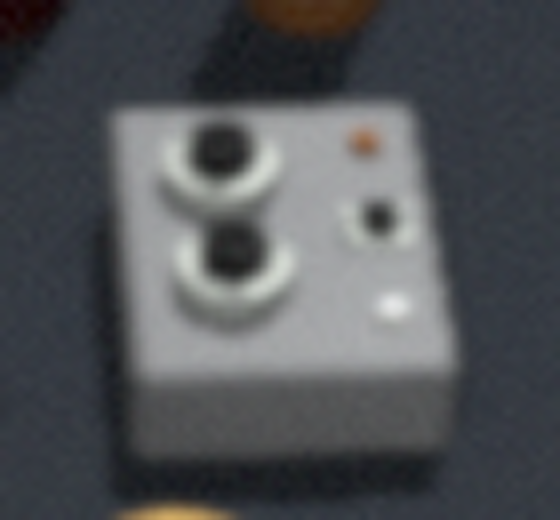

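```bash
python3 - <<'E'
from h import *
t=load("top1.npz");s=load("side1.npz")
P={}
for d,n,k,(x0,y0),a in [(t,'top',7,(160,115),[(273,313),(431,323),(373,187)]),(s,'side',8,(285,135),[(221,150),(235,250),(379,218)])]:
    g=cv2.cvtColor(d["frame"],cv2.COLOR_RGB2GRAY)
    for i,(x,y) in enumerate(a):
        u,v=(x+.5)/k-.5+x0,(y+.5)/k-.5+y0
        r=9 if i<2 else 5
        ui,vi=int(round(u)),int(round(v)); w=g[vi-6:vi+7,ui-6:ui+7]
        m=(w<95).astype(np.uint8); nl,l,st,c=cv2.connectedComponentsWithStats(m)
        j=l[6,6]; cc=c[j]+[ui-6,vi-6]
        h=.063 if i<2 else .055
        print(n,i,(round(u,1),round(v,1)),cc.round(1),st[j,4],onz(d,*cc,h).round(4))
for d,n,k,(x0,y0),a in [(t,'top',3.75,(340,80),[(99,508),(245,500)]),(s,'side',5,(260,210),[(95,333),(127,504)])]:
    q=[onz(d,(x+.5)/k-.5+x0,(y+.5)/k-.5+y0,.05) for x,y in a]
    print(n,np.round(q,4),np.linalg.norm(q[0]-q[1]),np.degrees(np.arctan2(*(q[0]-q[1])[:2]))) 
C=cloud(t)
for nm,u0,v0,u1,v1 in [("carriage",372,190,398,208),("gantry top",370,102,412,128),("console",190,140,235,178)]:
    R=C[v0:v1,u0:u1].reshape(-1,3); print(nm,np.median(R,0))
C2=cloud(s)
for c,n in((C,'t'),(C2,'s')):
    m=(c[...,2]>.035)&(c[...,2]<.055)
    for nm,b in (("carr",(.3,.8,-.35,-.15)),("cons",(.5,.7,.05,.4))):
        mm=m&(c[...,0]>b[0])&(c[...,0]<b[1])&(c[...,1]>b[2])&(c[...,1]<b[3])
        p=c[mm][:,:2].astype(np.float32)
        if len(p)>20: print(n,nm,len(p),cv2.minAreaRect(p),np.median(c[mm][:,2]))
print("table",np.median(C[300:330,200:260].reshape(-1,3),0),np.median(C2[300:330,120:200].reshape(-1,3),0))
E
```

```text
top 0 (198.6, 159.3) [198.9 159.4] 56 [0.5878 0.2565 0.063 ]
top 1 (221.1, 160.7) [221.  160.6] 55 [0.5882 0.1969 0.063 ]
top 2 (212.9, 141.3) [212.9 141.3] 9 [0.6448 0.2265 0.055 ]
side 0 (312.2, 153.3) [312.1 153.2] 42 [0.5847 0.2597 0.063 ]
side 1 (313.9, 165.8) [313.8 165.4] 50 [0.5852 0.2018 0.063 ]
side 2 (331.9, 161.8) [332. 162.] 9 [0.6427 0.2249 0.055 ]
top [[ 0.4678 -0.1983  0.05  ]
 [ 0.4805 -0.3011  0.05  ]] 0.10355620901554272 -7.036295741907974
side [[ 0.4673 -0.1979  0.05  ]
 [ 0.4787 -0.2967  0.05  ]] 0.09951795759960494 -6.613384383907381
carriage [ 0.51561203 -0.24564012  0.05236055]
gantry top [ 0.68149311 -0.22087507  0.2070214 ]
console [0.59370621 0.22485997 0.04811601]
t carr 1948 ((0.5833405256271362, -0.23627978563308716), (0.21733683347702026, 0.14922697842121124), 6.766171932220459) 0.05178397668888457
t cons 2022 ((0.6080721616744995, 0.22709614038467407), (0.12043625116348267, 0.16079387068748474), 0.17287759482860565) 0.04690931298823442
s carr 2376 ((0.6002947092056274, -0.24245688319206238), (0.2525925040245056, 0.13658873736858368), 7.766879081726074) 0.050264432072870124
s cons 1179 ((0.6060890555381775, 0.2712326943874359), (0.1206052154302597, 0.2532092332839966), 0.4453027844429016) 0.04560200980670803
table [0.18947622 0.14228325 0.00197141] [ 0.1810019  -0.26256577  0.00106453]
```

```bash
cat >> h.py <<'E'
from scipy.spatial.transform import Rotation as Ro
def plan(s,target,yaw):
    """target xyz m; yaw: wanted world direction (deg) of tool y, mod 180"""
    R=Ro.from_rotvec(s["ee_rot"]).as_matrix()
    d=R.T@(np.array(target)-s["position"])*100
    a=np.degrees(np.arctan2(R[1,1],R[0,1]))
    # turn about tool z (down): +turn decreases world angle
    t=(a-yaw+90)%180-90
    print("pos",np.round(s["position"],4),"toolx",R[:,0].round(3),"tooly",R[:,1].round(3),"z",R[:,2].round(4))
    print("delta cm",d.round(2),"turn",round(t,1),"y-angle",round(a,2),"q",s["joints"].round(2),"w",round(s["width"],3),"F",s["force"].round(2),"t",s["clock"])
E
python3 - <<'E'
from h import *
from cell import observe
t=load("top1.npz")
for n,u,v,z in [("jar_mid",296,173,.095),("stack",286,222,.03),("jar_left",122,181,.095),("jar_right",462,217,.095),("juice",117,116,.19),("cup",461,154,.085)]:
    print(n,onz(t,u,v,z).round(3))
s=observe()
plan(s,(.45,.2,.2),0.4-90)
plan(s,(.423,-.2545,.2),6.8-90)
E
```

```text
jar_mid [ 0.557 -0.006  0.095]
stack [0.439 0.012 0.03 ]
jar_left [0.505 0.438 0.095]
jar_right [ 0.47  -0.433  0.095]
juice [0.642 0.434 0.19 ]
cup [ 0.642 -0.439  0.085]
pos [0.2626 0.5667 0.226 ] toolx [-0.907  0.42  -0.   ] tooly [ 0.42   0.907 -0.001] z [-5.0e-04 -1.4e-03 -1.0e+00]
delta cm [-32.42 -25.39   2.64] turn -25.3 y-angle 65.14 q [-1.24  0.44  0.03  1.57 -0.01  1.13 -0.08] w 1.003 F [ 0.02 -0.49 -0.63] t 0.1
pos [0.2626 0.5667 0.226 ] toolx [-0.907  0.42  -0.   ] tooly [ 0.42   0.907 -0.001] z [-5.0e-04 -1.4e-03 -1.0e+00]
delta cm [-49.08 -67.76   2.71] turn -31.7 y-angle 65.14 q [-1.24  0.44  0.03  1.57 -0.01  1.13 -0.08] w 1.003 F [ 0.02 -0.49 -0.63] t 0.1
```

Emit:
arm_command(
  deltas=[
    {"xyz": [-32,-25,-1],"turn": -25,"jaw": 141},
    {"xyz": [-32,-25,-1],"turn": -25,"jaw": 141},
    {"xyz": [-32,-25,-1],"turn": -25,"jaw": 141},
    {"xyz": [-32,-25,-1],"turn": -25,"jaw": 141},
    {"xyz": [-32,-25,-1],"turn": -25,"jaw": 141},
  ],
)

```text
clock: 0.52
position: [0.358, 0.3796, 0.2314]
ee_rot: [0.011, -3.141, 0.003]
force: [0.9, -0.7, 1.3]
width: 0.686
```

```bash
python3 - <<'E'
from h import *
from cell import observe
plan(observe(),(.423,-.2545,.2),6.8-90)
plan(observe(),(.45,0,.23),6.8-90)
E
```

```text
pos [0.358  0.3796 0.2314] toolx [-1.    -0.007  0.001] tooly [-0.007  1.    -0.002] z [-8.0e-04 -1.9e-03 -1.0e+00]
delta cm [ -6.05 -63.45   3.25] turn -6.4 y-angle 90.41 q [-0.9   0.27 -0.02  1.81  0.01  1.06  0.65] w 0.686 F [ 0.86 -0.67  1.32] t 0.5167
pos [0.358  0.3796 0.2314] toolx [-1.    -0.007  0.001] tooly [-0.007  1.    -0.002] z [-8.0e-04 -1.9e-03 -1.0e+00]
delta cm [ -8.93 -38.03   0.2 ] turn -6.4 y-angle 90.41 q [-0.9   0.27 -0.02  1.81  0.01  1.06  0.65] w 0.686 F [ 0.86 -0.67  1.32] t 0.5167
```

Emit:
arm_command(
  deltas=[
    {"xyz": [-9,-38,0],"turn": -6,"jaw": 141},
    {"xyz": [-9,-38,0],"turn": -6,"jaw": 141},
    {"xyz": [-9,-38,0],"turn": -6,"jaw": 141},
    {"xyz": [-9,-38,0],"turn": -6,"jaw": 141},
    {"xyz": [-9,-38,0],"turn": -6,"jaw": 141},
  ],
)

```text
clock: 0.93
position: [0.4068, 0.1771, 0.2318]
ee_rot: [0.175, -3.136, 0.003]
force: [1.8, -0.6, 0.4]
width: 0.447
```

Emit:
arm_command(
  deltas=[
    {"xyz": [0,-45,0],"turn": 0,"jaw": 141},
    {"xyz": [0,-45,0],"turn": 0,"jaw": 141},
    {"xyz": [0,-45,0],"turn": 0,"jaw": 141},
    {"xyz": [0,-45,0],"turn": 0,"jaw": 141},
    {"xyz": [0,-45,0],"turn": 0,"jaw": 141},
  ],
)

```text
clock: 1.35
position: [0.4296, -0.0298, 0.2322]
ee_rot: [0.176, -3.136, 0.002]
force: [1.3, 1.2, 0.3]
width: 0.448
```

```bash
python3 - <<'E'
from h import *
from cell import observe
plan(observe(),(.423,-.2545,.2),6.8-90)
E
```

```text
pos [ 0.4296 -0.0298  0.2322] toolx [-0.994 -0.112  0.001] tooly [-0.112  0.994 -0.002] z [-9.0e-04 -1.6e-03 -1.0e+00]
delta cm [  3.16 -22.25   3.26] turn -0.4 y-angle 96.41 q [-0.3   0.1   0.27  2.02 -0.03  1.02  1.67] w 0.448 F [1.31 1.17 0.27] t 1.35
```

Emit:
arm_command(
  deltas=[
    {"xyz": [3.2,-22.2,3],"turn": -0.4,"jaw": 141},
    {"xyz": [3.2,-22.2,3],"turn": -0.4,"jaw": 141},
    {"xyz": [3.2,-22.2,3],"turn": -0.4,"jaw": 141},
    {"xyz": [3.2,-22.2,3],"turn": -0.4,"jaw": 141},
    {"xyz": [3.2,-22.2,3],"turn": -0.4,"jaw": 141},
  ],
)

```text
clock: 1.77
position: [0.4225, -0.2361, 0.2049]
ee_rot: [0.187, -3.135, 0.002]
force: [1.6, 0.8, 0.5]
width: 0.446
```

Emit:
arm_command(
  deltas=[
    {"xyz": [0,-1.2,6],"turn": 0,"jaw": 141},
    {"xyz": [0,-1.2,8],"turn": 0,"jaw": 141},
    {"xyz": [0,-1.2,8],"turn": 0,"jaw": 141},
  ],
)

```text
clock: 2.02
position: [0.4197, -0.2477, 0.1193]
ee_rot: [0.183, -3.126, -0.003]
force: [-1.3, 1.2, -0.3]
width: 0.451
```

```bash
python3 - <<'E'
from h import *
from cell import observe,get_image
plan(observe(),(.423,-.2545,.033),6.8-90)
d=get_image("wrist"); np.savez("w1.npz",**d); cv2.imwrite("pics/w1.png",d["frame"][:,:,::-1])
d=get_image("top"); np.savez("top2.npz",**d); cv2.imwrite("pics/top2.png",d["frame"][:,:,::-1])
E
```

```text
pos [ 0.4197 -0.2477  0.1193] toolx [-0.993 -0.116  0.01 ] tooly [-0.116  0.993  0.002] z [-0.0104  0.0012 -0.9999]
delta cm [-0.34 -0.73  8.63] turn -0.1 y-angle 96.69 q [ 0.1   0.36  0.41  2.05 -0.19  0.78  2.32] w 0.451 F [-1.28  1.25 -0.32] t 2.0167
```

View pics/w1.png

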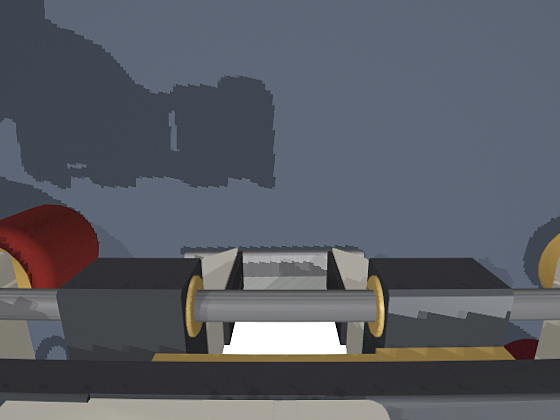

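View pics/top2.png

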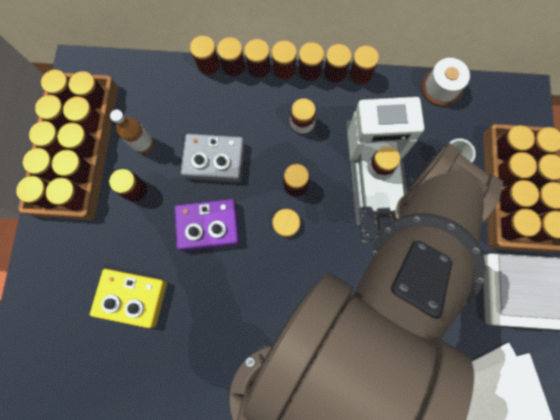

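The wrist view shows the base plate (columns 182–363) between the two fingers. The tool still needs about 7 mm of sideways correction, as the numbers also say. I'll lower it in front of the face.

Emit:
arm_command(
  deltas=[
    {"xyz": [-0.3,-0.7,3],"turn": 0,"jaw": 141},
    {"xyz": [-0.3,-0.7,6],"turn": 0,"jaw": 141},
    {"xyz": [-0.3,-0.7,8],"turn": 0,"jaw": 141},
    {"xyz": [-0.3,-0.7,8.5],"turn": 0,"jaw": 141},
    {"xyz": [-0.3,-0.7,8.5],"turn": 0,"jaw": 141},
  ],
)

```text
clock: 2.53
position: [0.4269, -0.2534, 0.0405]
ee_rot: [0.188, -3.132, -0.001]
force: [-0.0, -0.5, -0.6]
width: 0.447
```

```bash
python3 - <<'E'
from h import *
from cell import observe,get_image
plan(observe(),(.423,-.2545,.033),6.8-90)
plan(observe(),(.4636,-.2497,.033),6.8-90)
plan(observe(),(.543,-.2401,.033),6.8-90)
d=get_image("side"); np.savez("side2.npz",**d); cv2.imwrite("pics/side2.png",d["frame"][:,:,::-1])
E
```

```text
pos [ 0.4269 -0.2534  0.0405] toolx [-0.993 -0.12   0.004] tooly [-0.12   0.993  0.001] z [-4.2e-03  3.0e-04 -1.0e+00]
delta cm [ 0.4  -0.06  0.75] turn 0.1 y-angle 96.88 q [ 0.17  0.5   0.34  2.09 -0.28  0.6   2.4 ] w 0.447 F [-0.02 -0.45 -0.57] t 2.5333
pos [ 0.4269 -0.2534  0.0405] toolx [-0.993 -0.12   0.004] tooly [-0.12   0.993  0.001] z [-4.2e-03  3.0e-04 -1.0e+00]
delta cm [-3.69 -0.07  0.73] turn 0.1 y-angle 96.88 q [ 0.17  0.5   0.34  2.09 -0.28  0.6   2.4 ] w 0.447 F [-0.02 -0.45 -0.57] t 2.5333
pos [ 0.4269 -0.2534  0.0405] toolx [-0.993 -0.12   0.004] tooly [-0.12   0.993  0.001] z [-4.2e-03  3.0e-04 -1.0e+00]
delta cm [-11.69  -0.07   0.7 ] turn 0.1 y-angle 96.88 q [ 0.17  0.5   0.34  2.09 -0.28  0.6   2.4 ] w 0.447 F [-0.02 -0.45 -0.57] t 2.5333
```

View pics/side2.png

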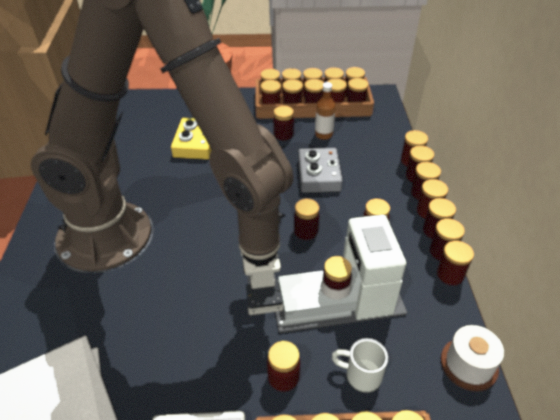

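```bash
python3 - <<'E'
from h import *
s=load("side2.npz")
print(proj(s,[[.427,-.2534,.0405],[.427,-.2534,.1065],[.43,-.283,.04],[.43,-.223,.04]]))
crop(s,220,220,420,340,4,"pics/c5.png")
E
```

```text
[[262.3768229  297.95669133]
 [261.51795851 280.9017495 ]
 [263.798063   308.58886199]
 [263.50611044 287.58575593]]
```

View pics/c5.png

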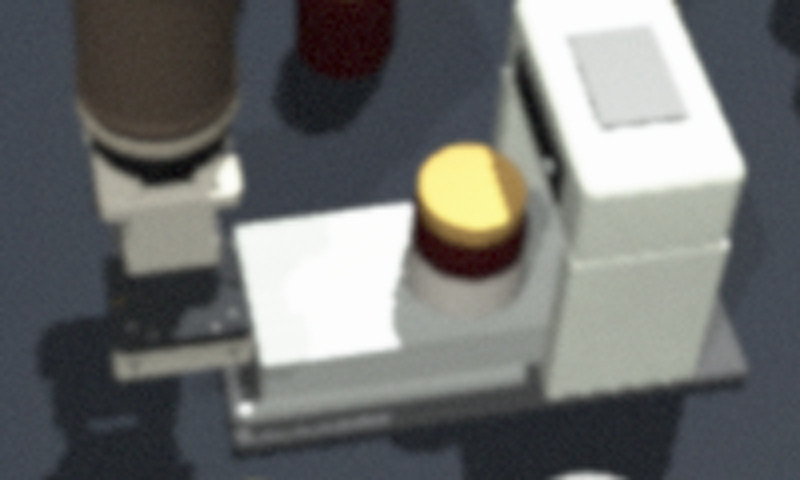

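Emit:
arm_command(
  deltas=[
    {"xyz": [-0.8,0,0.4],"turn": 0,"jaw": 141},
    {"xyz": [-1.6,0,0.6],"turn": 0,"jaw": 141},
    {"xyz": [-2.2,0,0.7],"turn": 0,"jaw": 141},
    {"xyz": [-2.6,0,0.7],"turn": 0,"jaw": 141},
    {"xyz": [-3,0,0.7],"turn": 0,"jaw": 141},
  ],
)

```text
clock: 3.0
position: [0.4582, -0.2502, 0.0345]
ee_rot: [0.189, -3.134, 0.001]
force: [-0.4, -0.3, 0.9]
width: 0.444
```

Emit:
arm_command(
  deltas=[
    {"xyz": [-0.4,0,0],"turn": 0,"jaw": 141},
    {"xyz": [-0.8,0,0],"turn": 0,"jaw": 141},
    {"xyz": [-1.2,0,0],"turn": 0,"jaw": 141},
    {"xyz": [-1.6,0,0],"turn": 0,"jaw": 141},
    {"xyz": [-2,0,0],"turn": 0,"jaw": 141},
  ],
)

```text
clock: 3.42
position: [0.4777, -0.2477, 0.0343]
ee_rot: [0.188, -3.133, 0.0]
force: [-3.0, 0.2, 2.0]
width: 0.451
```

```bash
python3 - <<'E'
from h import *
from cell import observe,get_image
plan(observe(),(.543,-.2401,.033),6.8-90)
E
```

```text
pos [ 0.4777 -0.2477  0.0343] toolx [-0.993 -0.12   0.003] tooly [-0.12   0.993  0.   ] z [-3.4e-03 -3.0e-04 -1.0e+00]
delta cm [-6.58 -0.03  0.1 ] turn 0.1 y-angle 96.88 q [ 0.13  0.56  0.34  2.   -0.3   0.64  2.36] w 0.451 F [-3.03  0.21  1.95] t 3.4167
```

Contact at about 3 N. I'll keep pushing slowly.

Emit:
arm_command(
  deltas=[
    {"xyz": [-0.5,0,0],"turn": 0,"jaw": 141},
    {"xyz": [-1.0,0,0],"turn": 0,"jaw": 141},
    {"xyz": [-1.5,0,0],"turn": 0,"jaw": 141},
    {"xyz": [-2,0,0],"turn": 0,"jaw": 141},
    {"xyz": [-2.5,0,0],"turn": 0,"jaw": 141},
  ],
)

```text
clock: 3.83
position: [0.5031, -0.2445, 0.0342]
ee_rot: [0.189, -3.133, -0.0]
force: [-3.5, 0.6, 2.0]
width: 0.45
```

Emit:
arm_command(
  deltas=[
    {"xyz": [-0.5,0,0],"turn": 0,"jaw": 141},
    {"xyz": [-1.0,0,0],"turn": 0,"jaw": 141},
    {"xyz": [-1.5,0,0],"turn": 0,"jaw": 141},
    {"xyz": [-2,0,0],"turn": 0,"jaw": 141},
    {"xyz": [-2.5,0,0],"turn": 0,"jaw": 141},
  ],
)

```text
clock: 4.25
position: [0.5283, -0.2414, 0.0341]
ee_rot: [0.189, -3.132, -0.0]
force: [-2.6, 0.1, 2.7]
width: 0.443
```

```bash
python3 - <<'E'
from h import *
from cell import observe,get_image
plan(observe(),(.543,-.2401,.033),6.8-90)
E
```

```text
pos [ 0.5283 -0.2414  0.0341] toolx [-0.993 -0.12   0.003] tooly [-0.12   0.993  0.   ] z [-0.0035 -0.     -1.    ]
delta cm [-1.47 -0.05  0.1 ] turn 0.1 y-angle 96.89 q [ 0.1   0.61  0.34  1.89 -0.3   0.7   2.31] w 0.443 F [-2.59  0.09  2.74] t 4.25
```

Emit:
arm_command(
  deltas=[
    {"xyz": [-0.3,0,0],"turn": 0,"jaw": 141},
    {"xyz": [-0.6,0,0],"turn": 0,"jaw": 141},
    {"xyz": [-0.8,0,0],"turn": 0,"jaw": 141},
    {"xyz": [-1.0,0,0],"turn": 0,"jaw": 141},
    {"xyz": [-1.2,0,0],"turn": 0,"jaw": 141},
  ],
)

```text
clock: 4.67
position: [0.5403, -0.2399, 0.034]
ee_rot: [0.189, -3.132, -0.0]
force: [-3.5, 0.2, 2.4]
width: 0.445
```

Emit:
arm_command(
  deltas=[
    {"xyz": [-0.1,0,0],"turn": 0,"jaw": 141},
    {"xyz": [-0.2,0,0],"turn": 0,"jaw": 141},
    {"xyz": [-0.3,0,0],"turn": 0,"jaw": 141},
  ],
)

```text
clock: 4.92
position: [0.5432, -0.2395, 0.034]
ee_rot: [0.188, -3.132, -0.001]
force: [-3.7, 0.7, 1.9]
width: 0.446
```

Emit:
arm_command(
  deltas=[
    {"xyz": [-0.1,0,0],"turn": 0,"jaw": 141},
    {"xyz": [-0.2,0,0],"turn": 0,"jaw": 141},
    {"xyz": [-0.3,0,0],"turn": 0,"jaw": 141},
  ],
)

```text
clock: 5.17
position: [0.5437, -0.2394, 0.0338]
ee_rot: [0.187, -3.128, -0.002]
force: [-13.3, -1.3, 9.1]
width: 0.445
```

Emit:
arm_command(
  deltas=[
    {"xyz": [-0.1,0,0],"turn": 0,"jaw": 141},
    {"xyz": [-0.2,0,0],"turn": 0,"jaw": 141},
    {"xyz": [-0.3,0,0],"turn": 0,"jaw": 141},
  ],
)

```text
clock: 5.42
position: [0.5437, -0.2395, 0.0336]
ee_rot: [0.186, -3.123, -0.004]
force: [-15.8, -1.1, 13.4]
width: 0.449
```

The force rose to 16 N with the position fixed at x=0.5437, close to the predicted 0.543, so the carriage is at its stop. Backing off and checking.

Emit:
arm_command(
  deltas=[
    {"xyz": [0.5,0,0],"turn": 0,"jaw": 141},
    {"xyz": [1.5,0,0],"turn": 0,"jaw": 141},
    {"xyz": [3,0,0],"turn": 0,"jaw": 141},
    {"xyz": [5,0,-0.5],"turn": 0,"jaw": 141},
    {"xyz": [8,0,-2],"turn": 0,"jaw": 141},
  ],
)

```text
clock: 5.83
position: [0.465, -0.2482, 0.0535]
ee_rot: [0.189, -3.124, -0.004]
force: [0.2, -0.6, 0.8]
width: 0.447
```

Emit:
arm_command(
  deltas=[
    {"xyz": [2,0,-4],"turn": 0,"jaw": 141},
    {"xyz": [3,0,-8],"turn": 0,"jaw": 141},
    {"xyz": [3,0,-12],"turn": 0,"jaw": 141},
    {"xyz": [3,0,-16],"turn": 0,"jaw": 141},
    {"xyz": [3,0,-18],"turn": 0,"jaw": 141},
  ],
)

```text
clock: 6.25
position: [0.4387, -0.2534, 0.2388]
ee_rot: [0.188, -3.131, 0.0]
force: [1.0, -1.0, -0.9]
width: 0.447
```

```bash
python3 - <<'E'
from h import *
from cell import observe,get_image
plan(observe(),(.5865,.2287,.15),.4-90)
for n in("side","top"):
    d=get_image(n); np.savez(n+"3.npz",**d); cv2.imwrite(f"pics/{n}3.png",d["frame"][:,:,::-1])
    if n=="side": crop(d,260,210,420,330,5,"pics/c6.png")
E
```

```text
pos [ 0.4387 -0.2534  0.2388] toolx [-0.993 -0.12   0.005] tooly [-0.12   0.993  0.   ] z [-5.1e-03 -5.0e-04 -1.0e+00]
delta cm [-20.49  46.1    8.78] turn 6.5 y-angle 96.87 q [ 0.04  0.24  0.47  1.86 -0.12  1.07  2.24] w 0.447 F [ 0.95 -1.   -0.92] t 6.25
```

View pics/c6.png

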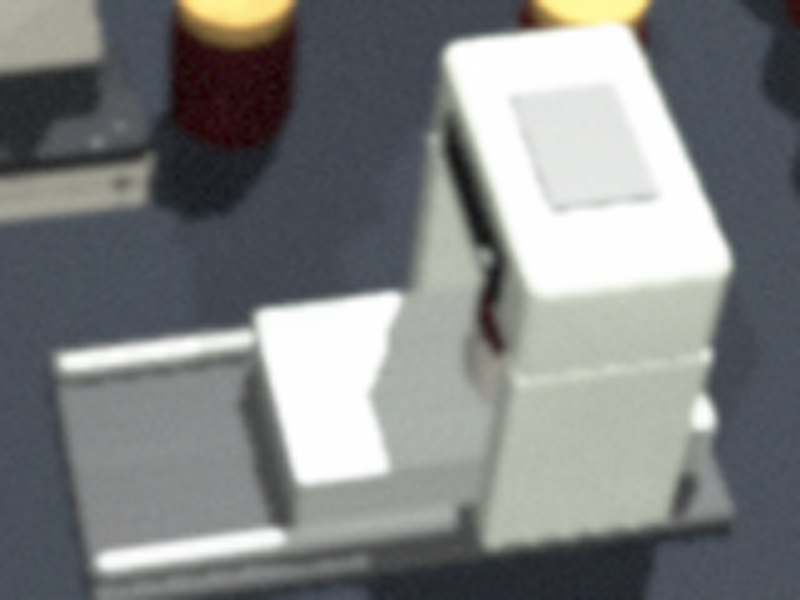

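View pics/top3.png

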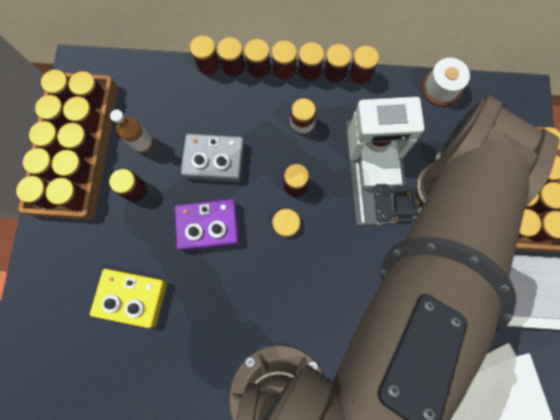

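```bash
python3 - <<'E'
from h import *
s=load("side3.npz")
q=np.array([onz(s,(x+.5)/5-.5+260,(y+.5)/5-.5+210,.05) for x,y in((256,312),(298,485))]);q0=np.array([[.4673,-.1979,.05],[.4787,-.2967,.05]])
print(q,(q-q0)@[.993,.119,0])
E
```

```text
[[ 0.54655919 -0.18812008  0.05      ]
 [ 0.55806216 -0.28950416  0.05      ]] [0.07986818 0.07966293]
```

The side view measures 79.7–79.9 mm of carriage travel, and the jar is upright under the head. Moving to the console at height.

Emit:
arm_command(
  deltas=[
    {"xyz": [-20,46,0],"turn": 6.5,"jaw": 141},
    {"xyz": [-20,46,0],"turn": 6.5,"jaw": 141},
    {"xyz": [-20,46,0],"turn": 6.5,"jaw": 141},
    {"xyz": [-20,46,0],"turn": 6.5,"jaw": 141},
    {"xyz": [-20,46,0],"turn": 6.5,"jaw": 141},
  ],
)

```text
clock: 6.77
position: [0.4968, -0.0546, 0.2347]
ee_rot: [0.011, -3.139, 0.0]
force: [0.6, -0.9, 0.4]
width: 0.447
```

Emit:
arm_command(
  deltas=[
    {"xyz": [-9,30,0],"turn": 0,"jaw": 141},
    {"xyz": [-9,30,0],"turn": 0,"jaw": 141},
    {"xyz": [-9,30,0],"turn": 0,"jaw": 141},
    {"xyz": [-9,30,0],"turn": 0,"jaw": 141},
    {"xyz": [-9,30,0],"turn": 0,"jaw": 141},
  ],
)

```text
clock: 7.18
position: [0.5548, 0.1456, 0.234]
ee_rot: [0.011, -3.139, -0.0]
force: [1.1, -0.7, -0.4]
width: 0.445
```

```bash
python3 - <<'E'
from h import *
from cell import observe,get_image
plan(observe(),(.5865,.2287,.15),.4-90)
E
```

```text
pos [0.5548 0.1456 0.234 ] toolx [-1.    -0.007  0.003] tooly [-0.007  1.     0.   ] z [-2.5e-03  3.0e-04 -1.0e+00]
delta cm [-3.25  8.29  8.39] turn 0.0 y-angle 90.41 q [-0.56  0.35  0.28  1.71 -0.11  1.1   1.34] w 0.445 F [ 1.14 -0.74 -0.36] t 7.1833
```

Emit:
arm_command(
  deltas=[
    {"xyz": [-3.2,8.3,1],"turn": 0,"jaw": 141},
    {"xyz": [-3.2,8.3,4],"turn": 0,"jaw": 141},
    {"xyz": [-3.2,8.3,8],"turn": 0,"jaw": 141},
    {"xyz": [-3.2,8.3,10],"turn": 0,"jaw": 141},
    {"xyz": [-3.2,8.3,10],"turn": 0,"jaw": 141},
  ],
)

```text
clock: 7.6
position: [0.5816, 0.2293, 0.1265]
ee_rot: [0.015, -3.129, 0.006]
force: [-2.5, -0.7, -1.2]
width: 0.447
```

```bash
python3 - <<'E'
from h import *
from cell import observe,get_image
for n in("wrist","top","side"):
    d=get_image(n); np.savez(n+"4.npz",**d); cv2.imwrite(f"pics/{n}4.png",d["frame"][:,:,::-1])
    if n=="top": crop(d,150,110,270,200,6,"pics/c7.png")
    if n=="side": crop(d,255,110,375,200,6,"pics/c8.png")
plan(observe(),(.5865,.2287,.064),.4-90)
E
```

```text
pos [0.5866 0.2279 0.135 ] toolx [-1.    -0.006  0.002] tooly [-0.006  1.     0.   ] z [-1.6e-03  2.0e-04 -1.0e+00]
delta cm [-0.    0.08  7.1 ] turn -0.1 y-angle 90.33 q [-0.62  0.53  0.24  1.68 -0.15  0.95  1.26] w 0.445 F [ 0.51 -0.36  0.81] t 7.75
```

View pics/wrist4.png

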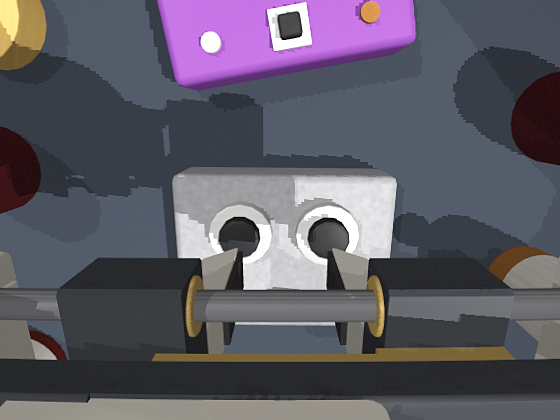

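View pics/c8.png

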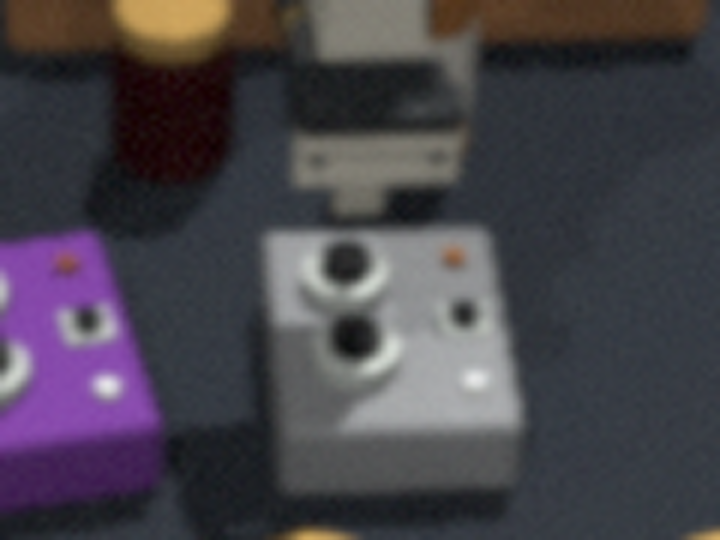

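The wrist view shows the caps at about (239,236) and (329,237). I'll cast rays for a third estimate of the buttons, and check where the fingertips project.

```bash
python3 - <<'E'
from h import *
w=load("wrist4.npz"); crop(w,180,150,400,320,3.5,"pics/c9.png")
C=cloud(w)
g=cv2.cvtColor(w["frame"],cv2.COLOR_RGB2GRAY)
for u,v in((239,236),(329,237)): print(onz(w,u,v,.063).round(4),C[v,u].round(4))
R=C[280:320,180:390]; 
print("proj tips",proj(w,[[.5866,.2279+.03,.135],[.5866,.2279-.03,.135]]))
print(proj(w,[[.5866,.2586,.063],[.5866,.1986,.063]]))
E
```

```text
[0.5869 0.1989 0.063 ] [0.5854 0.1995 0.0673]
[0.587  0.2594 0.063 ] [0.5853 0.2587 0.0678]
proj tips [[344.01595062 286.12275456]
 [217.51953644 284.89104619]]
[[327.87834147 236.47037424]
 [238.53250901 235.6090616 ]]
```

View pics/c9.png

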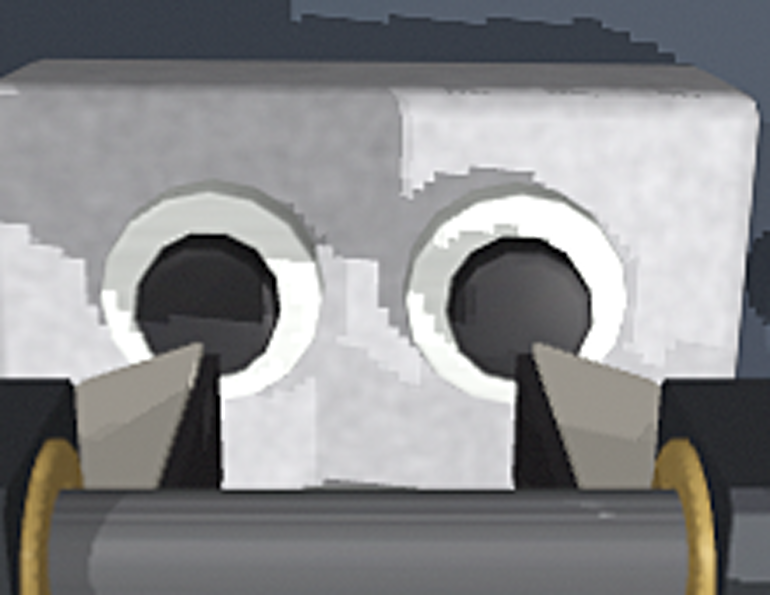

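The fingertips taper toward their inner faces, so I'll widen the opening to about 48 mm. That puts both the tips and the full finger thickness on the caps. Then I'll hover just above them.

Emit:
arm_command(
  deltas=[
    {"xyz": [0,0.1,2],"turn": 0,"jaw": 122},
    {"xyz": [0,0.1,4],"turn": 0,"jaw": 122},
    {"xyz": [0,0.1,5.5],"turn": 0,"jaw": 122},
    {"xyz": [0,0.1,6],"turn": 0,"jaw": 122},
    {"xyz": [0,0.1,6],"turn": 0,"jaw": 122},
  ],
)

```text
clock: 8.17
position: [0.5871, 0.2282, 0.0761]
ee_rot: [0.007, -3.141, -0.001]
force: [0.4, -0.1, -0.5]
width: 0.522
```

```bash
python3 - <<'E'
from h import *
from cell import observe,get_image
for n in("wrist","side"):
    d=get_image(n); np.savez(n+"5.npz",**d); 
    if n=="wrist": crop(d,180,150,400,320,3.5,"pics/c10.png")
    if n=="side": crop(d,275,110,375,200,7,"pics/c11.png")
plan(observe(),(.587,.229,.057),.4-90)
E
```

```text
pos [0.5878 0.2288 0.0771] toolx [-1.    -0.005 -0.001] tooly [-0.005  1.     0.001] z [ 9.0e-04  1.3e-03 -1.0e+00]
delta cm [0.08 0.02 2.01] turn -0.1 y-angle 90.29 q [-0.61  0.6   0.23  1.73 -0.17  0.83  1.27] w 0.521 F [-0.9  -0.02 -0.24] t 8.2667
```

View pics/c10.png

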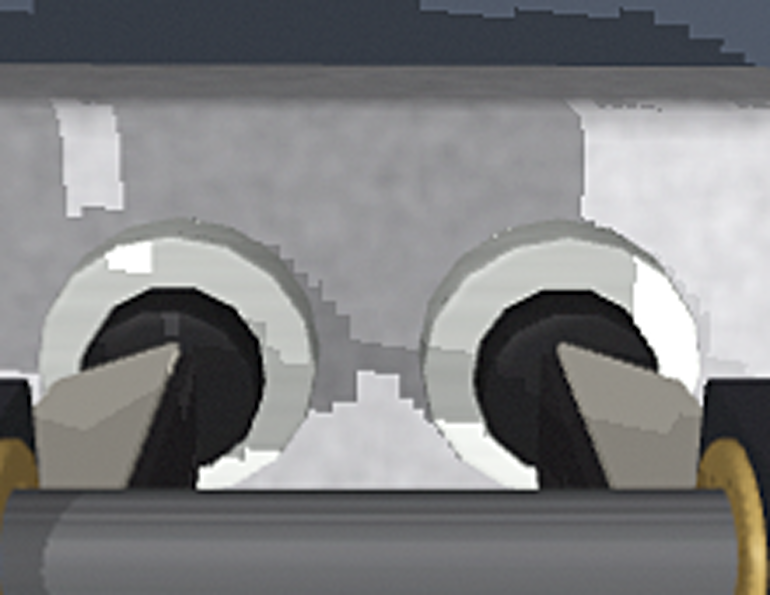

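View pics/c11.png

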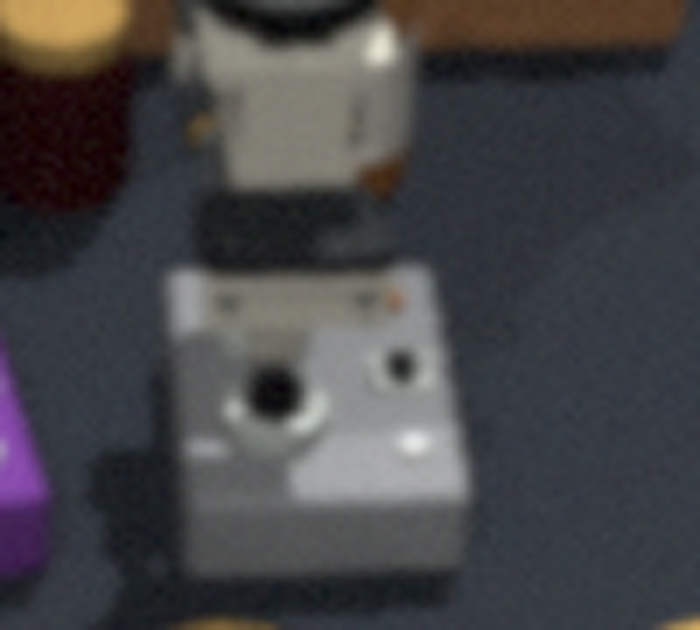

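Both tips are centred over their caps: tips at crop columns about 188 and 549, cap centres at 172 and 565. Pressing now.

Emit:
arm_command(
  deltas=[
    {"xyz": [0.1,0,0.6],"turn": 0,"jaw": 122},
    {"xyz": [0.1,0,1.1],"turn": 0,"jaw": 122},
    {"xyz": [0.1,0,1.5],"turn": 0,"jaw": 122},
    {"xyz": [0.1,0,1.9],"turn": 0,"jaw": 122},
    {"xyz": [0.1,0,2.2],"turn": 0,"jaw": 122},
  ],
)

```text
clock: 8.68
position: [0.5882, 0.2292, 0.0602]
ee_rot: [-0.007, 3.138, 0.006]
force: [-23.2, -8.6, 82.4]
width: 0.522
```

Emit:
arm_command(
  deltas=[
    {"xyz": [0,0,0.2],"turn": 0,"jaw": 122},
    {"xyz": [0,0,0.3],"turn": 0,"jaw": 122},
  ],
)

```text
clock: 8.85
position: [0.5885, 0.2293, 0.0607]
ee_rot: [-0.007, 3.137, 0.008]
force: [-16.9, -5.9, 49.6]
width: 0.522
```

The force is much higher than I want. I'll ease off, then look.

Emit:
arm_command(
  deltas=[
    {"xyz": [0,0,0.05],"turn": 0,"jaw": 122},
    {"xyz": [0,0,0.05],"turn": 0,"jaw": 122},
  ],
)

```text
clock: 9.02
position: [0.5884, 0.2292, 0.0616]
ee_rot: [-0.007, 3.136, 0.009]
force: [-2.0, -2.7, 7.5]
width: 0.526
```

```bash
python3 - <<'E'
from h import *
from cell import observe,get_image
for n in("wrist","side"):
    d=get_image(n); np.savez(n+"6.npz",**d); 
    if n=="wrist": crop(d,180,150,400,320,3.5,"pics/c12.png")
    if n=="side": crop(d,275,110,375,200,7,"pics/c13.png")
s=observe();plan(s,(.587,.229,.057),.4-90); print(s["ft_torque"])
E
```

```text
pos [0.5884 0.2293 0.0613] toolx [-1.    -0.004 -0.005] tooly [-0.004  1.     0.006] z [ 0.0049  0.0057 -1.    ]
delta cm [ 0.14 -0.03  0.43] turn -0.2 y-angle 90.25 q [-0.6   0.62  0.22  1.74 -0.18  0.79  1.28] w 0.519 F [-4.93 -2.71 14.77] t 9.1167
[-0.51485874  1.10908252  0.00320921]
```

View pics/c12.png

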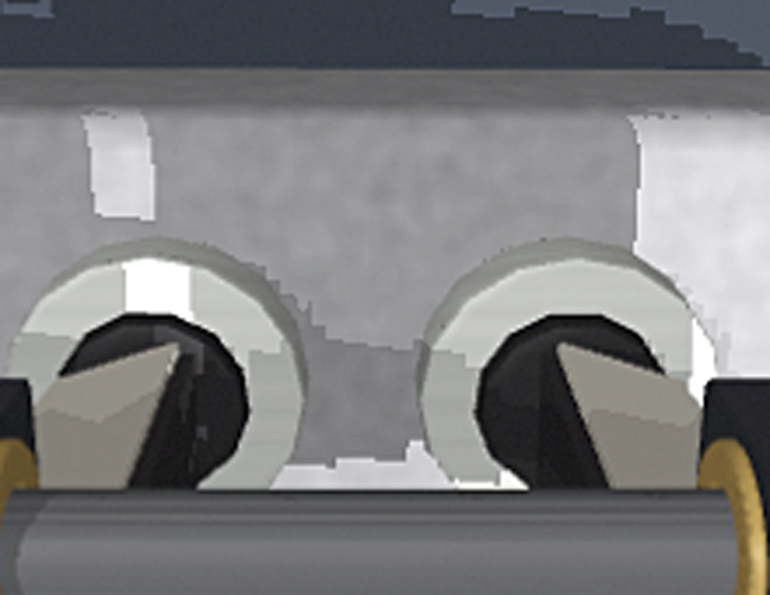

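View pics/c13.png

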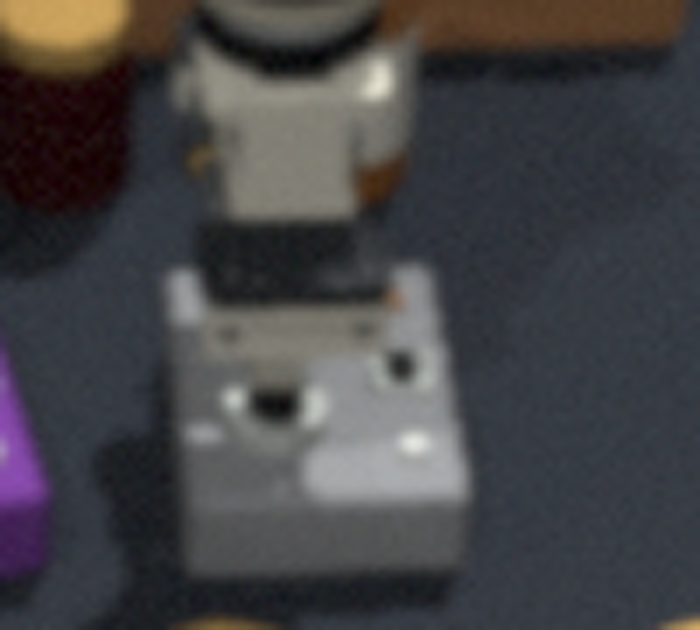

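```bash
python3 - <<'E'
from h import *
for f in ("wrist4.npz","wrist5.npz","wrist6.npz"):
    w=load(f);C=cloud(w);Z=C[...,2]
    x=C[...,0];y=C[...,1]
    print(f, "dark/gray by radius:")
    for cy,n in((.2592,'L'),(.1990,'R')):
        r=np.hypot(x-.587,y-cy)
        for a,b,l in((0,.011,'cap'),(.016,.020,'collar'),(.025,.030,'box')):
            m=(r>a)&(r<b)&(Z<.075)&(Z>.03)&(x<.586)
            print(n,l,m.sum(),np.percentile(Z[m],[10,50,90]).round(4) if m.sum() else None)
E
```

```text
wrist4.npz dark/gray by radius:
L cap 372 [0.0671 0.0679 0.0687]
L collar 456 [0.057  0.0579 0.0587]
L box 822 [0.0451 0.046  0.0468]
R cap 379 [0.0671 0.0679 0.0688]
R collar 456 [0.057  0.0578 0.0587]
R box 823 [0.045  0.0458 0.0467]
wrist5.npz dark/gray by radius:
L cap 326 [0.067  0.0678 0.0687]
L collar 728 [0.0571 0.0579 0.0586]
L box 1269 [0.0452 0.0459 0.0468]
R cap 355 [0.067  0.0678 0.0686]
R collar 731 [0.057  0.0578 0.0586]
R box 1273 [0.0451 0.0459 0.0467]
wrist6.npz dark/gray by radius:
L cap 491 [0.0616 0.0638 0.0732]
L collar 840 [0.0571 0.058  0.0587]
L box 1470 [0.0452 0.046  0.0467]
R cap 527 [0.0613 0.0645 0.0732]
R collar 840 [0.057  0.0578 0.0585]
R box 1484 [0.0451 0.0459 0.0467]
```

```bash
python3 - <<'E'
from h import *
w=load("wrist6.npz");C=cloud(w)
for n,(u0,u1,v0,v1) in {'imgLeft(R button)':(180+150/3.5,180+172/3.5,150+322/3.5,150+340/3.5),'imgRight(L button)':(180+560/3.5,180+610/3.5,150+322/3.5,150+336/3.5),'R in':(180+215/3.5,180+238/3.5,150+370/3.5,150+430/3.5),'L in':(180+490/3.5,180+525/3.5,150+370/3.5,150+430/3.5)}.items():
    R=C[int(v0):int(v1)+1,int(u0):int(u1)+1].reshape(-1,3);print(n,len(R),np.median(R,0).round(4),R[:,2].std().round(4))
E
```

```text
imgLeft(R button) 48 [0.5759 0.2011 0.0611] 0.0007
imgRight(L button) 75 [0.5756 0.2597 0.0615] 0.0006
R in 144 [0.5858 0.21   0.0616] 0.0132
L in 198 [0.5854 0.2494 0.0622] 0.0158
```

The caps have dropped from 67.9 mm to about 61.3 mm, more than the 6 mm travel within noise, so both are bottomed. They just sit about 4 mm higher than listed. Holding with moderate force.

Emit:
arm_command(
  deltas=[
    {"xyz": [0,0,0.1],"jaw": 122},
    {"xyz": [0,0,0.1],"jaw": 122},
  ],
)

```text
schema error: expected keys xyz, turn, jaw
```

Emit:
arm_command(
  deltas=[
    {"xyz": [0,0,0.1],"jaw": 122},
    {"xyz": [0,0,0.1],"jaw": 122},
  ],
)

```text
schema error: expected keys xyz, turn, jaw
```

Emit:
arm_command(
  deltas=[
    {"xyz": [0,0,0.1],"turn": 0,"jaw": 122},
    {"xyz": [0,0,0.1],"turn": 0,"jaw": 122},
  ],
)

```text
clock: 9.28
position: [0.5884, 0.2292, 0.0613]
ee_rot: [-0.007, 3.137, 0.009]
force: [-4.5, -2.1, 12.9]
width: 0.519
```

```bash
python3 - <<'E'
from h import *
from cell import observe
s=observe();plan(s,(.587,.229,.057),.4-90); print(s["ft_torque"])
E
```

```text
pos [0.5884 0.2292 0.0613] toolx [-1.    -0.004 -0.005] tooly [-0.004  1.     0.006] z [ 0.0051  0.006  -1.    ]
delta cm [ 0.14 -0.03  0.43] turn -0.2 y-angle 90.25 q [-0.6   0.62  0.22  1.74 -0.18  0.79  1.28] w 0.519 F [-4.52 -2.13 12.85] t 9.2833
[-0.4676474   0.9669056  -0.04025617]
```

Emit:
arm_command(
  deltas=[
    {"xyz": [0,0,0.15],"turn": 0,"jaw": 122},
    {"xyz": [0,0,0.15],"turn": 0,"jaw": 122},
    {"xyz": [0,0,0.15],"turn": 0,"jaw": 122},
  ],
)

```text
clock: 9.53
position: [0.5884, 0.2293, 0.0612]
ee_rot: [-0.007, 3.136, 0.01]
force: [-6.3, -1.2, 17.6]
width: 0.525
```

Emit:
arm_command(
  deltas=[
    {"xyz": [0,0,0.15],"turn": 0,"jaw": 122},
    {"xyz": [0,0,0.15],"turn": 0,"jaw": 122},
    {"xyz": [0,0,0.15],"turn": 0,"jaw": 122},
  ],
)

```text
clock: 9.78
position: [0.5884, 0.2293, 0.0612]
ee_rot: [-0.007, 3.136, 0.011]
force: [-6.2, -1.9, 17.7]
width: 0.524
```

Reading: steady 17.7 N, and the moment balance shows both fingers loaded equally (over 6 N each, against 4 N to bottom). Holding.

Emit:
arm_command(
  deltas=[
    {"xyz": [0,0,0.15],"turn": 0,"jaw": 122},
    {"xyz": [0,0,0.15],"turn": 0,"jaw": 122},
    {"xyz": [0,0,0.15],"turn": 0,"jaw": 122},
    {"xyz": [0,0,0.15],"turn": 0,"jaw": 122},
    {"xyz": [0,0,0.15],"turn": 0,"jaw": 122},
  ],
)

```text
clock: 10.2
position: [0.5884, 0.2293, 0.0612]
ee_rot: [-0.007, 3.136, 0.012]
force: [-6.1, -2.1, 18.6]
width: 0.521
```

Emit:
arm_command(
  deltas=[
    {"xyz": [0,0,0.15],"turn": 0,"jaw": 122},
    {"xyz": [0,0,0.15],"turn": 0,"jaw": 122},
    {"xyz": [0,0,0.15],"turn": 0,"jaw": 122},
    {"xyz": [0,0,0.15],"turn": 0,"jaw": 122},
    {"xyz": [0,0,0.15],"turn": 0,"jaw": 122},
  ],
)

```text
clock: 10.62
position: [0.5884, 0.2293, 0.0612]
ee_rot: [-0.007, 3.136, 0.012]
force: [-6.1, -2.1, 18.3]
width: 0.52
```

```bash
python3 - <<'E'
from h import *
from cell import observe
s=observe();F=s["force"];T=s["ft_torque"]; L=T[1]/-F[0]
print(F,T,"lever",L,"FL-FR",(T[0]-L*F[1])/.027, "with .2:",(T[0]-.2*F[1])/.027,s["position"],s["ee_rot"])
E
```

```text
[-6.14339513 -2.10600226 18.27715902] [-0.68874689  1.42565288 -0.0248715 ] lever 0.2320627035862856 FL-FR -7.408233903988442 with .2: -9.909127468826723 [0.58838406 0.22926398 0.06121007] [-0.00690159  3.13569732  0.01248899]
```

Emit:
arm_command(
  deltas=[
    {"xyz": [0,0,0.3],"turn": 0,"jaw": 122},
    {"xyz": [0,0,0.3],"turn": 0,"jaw": 122},
    {"xyz": [0,0,0.3],"turn": 0,"jaw": 122},
  ],
)

```text
clock: 10.87
position: [0.5885, 0.2293, 0.061]
ee_rot: [-0.007, 3.135, 0.014]
force: [-10.6, -3.5, 31.9]
width: 0.522
```

```bash
python3 - <<'E'
from h import *
from cell import observe,get_image
s=observe();F=s["force"];T=s["ft_torque"]; L=T[1]/-F[0]
print(F,T,"lever",L,"FL-FR",(T[0]-L*F[1])/.027, "with .2:",(T[0]-.2*F[1])/.027,s["position"],s["ee_rot"])
w=get_image("wrist");C=cloud(w);crop(w,180,150,400,320,3.5,"pics/c14.png")
for n,(u0,u1,v0,v1) in {'R':(180+150/3.5,180+172/3.5,150+322/3.5,150+340/3.5),'L':(180+560/3.5,180+610/3.5,150+322/3.5,150+336/3.5)}.items():
    R=C[int(v0):int(v1)+1,int(u0):int(u1)+1].reshape(-1,3);print(n,len(R),np.median(R,0).round(4),R[:,2].std().round(4))
for cy,n in((.2592,'L'),(.1990,'R')):
    r=np.hypot(C[...,0]-.587,C[...,1]-cy);m=(r>.016)&(r<.02)&(C[...,2]<.065)&(C[...,2]>.05)&(C[...,0]<.586);print(n,'collar',np.median(C[m],0))
E
```

```text
[-10.60810246  -3.48490268  31.91610608] [-1.06744199  2.3462064   0.02107916] lever 0.22117116700815834 FL-FR -10.988222226244067 with .2: -13.720794694432321 [0.58849323 0.22931247 0.06101659] [-0.00660167  3.1350565   0.01420092]
R 48 [0.5759 0.2011 0.0609] 0.0007
L 75 [0.5755 0.2599 0.0611] 0.0008
L collar [0.5734805  0.25860408 0.0579219 ]
R collar [0.57357192 0.20004597 0.05787392]
```

At 32 N each finger now carries at least 9 N, and both caps read 61.0 mm ±0.1. I'll hold a full 3 s or more from here.

Emit:
arm_command(
  deltas=[
    {"xyz": [0,0,0.27],"turn": 0,"jaw": 122},
    {"xyz": [0,0,0.27],"turn": 0,"jaw": 122},
    {"xyz": [0,0,0.27],"turn": 0,"jaw": 122},
    {"xyz": [0,0,0.27],"turn": 0,"jaw": 122},
    {"xyz": [0,0,0.27],"turn": 0,"jaw": 122},
  ],
)

```text
clock: 11.33
position: [0.5885, 0.2293, 0.061]
ee_rot: [-0.006, 3.135, 0.016]
force: [-10.8, -2.3, 31.5]
width: 0.524
```

Emit:
arm_command(
  deltas=[
    {"xyz": [0,0,0.27],"turn": 0,"jaw": 122},
    {"xyz": [0,0,0.27],"turn": 0,"jaw": 122},
    {"xyz": [0,0,0.27],"turn": 0,"jaw": 122},
    {"xyz": [0,0,0.27],"turn": 0,"jaw": 122},
    {"xyz": [0,0,0.27],"turn": 0,"jaw": 122},
  ],
)

```text
clock: 11.75
position: [0.5885, 0.2293, 0.061]
ee_rot: [-0.006, 3.134, 0.017]
force: [-10.3, -3.4, 31.2]
width: 0.521
```

Emit:
arm_command(
  deltas=[
    {"xyz": [0,0,0.27],"turn": 0,"jaw": 122},
    {"xyz": [0,0,0.27],"turn": 0,"jaw": 122},
    {"xyz": [0,0,0.27],"turn": 0,"jaw": 122},
    {"xyz": [0,0,0.27],"turn": 0,"jaw": 122},
    {"xyz": [0,0,0.27],"turn": 0,"jaw": 122},
  ],
)

```text
clock: 12.17
position: [0.5885, 0.2293, 0.061]
ee_rot: [-0.006, 3.134, 0.019]
force: [-11.1, -3.4, 31.8]
width: 0.521
```

Emit:
arm_command(
  deltas=[
    {"xyz": [0,0,0.27],"turn": 0,"jaw": 122},
    {"xyz": [0,0,0.27],"turn": 0,"jaw": 122},
    {"xyz": [0,0,0.27],"turn": 0,"jaw": 122},
    {"xyz": [0,0,0.27],"turn": 0,"jaw": 122},
    {"xyz": [0,0,0.27],"turn": 0,"jaw": 122},
  ],
)

```text
clock: 12.58
position: [0.5885, 0.2293, 0.061]
ee_rot: [-0.006, 3.133, 0.02]
force: [-10.4, -3.4, 30.5]
width: 0.523
```

```bash
python3 - <<'E'
from cell import observe
s=observe();F=s["force"];T=s["ft_torque"]
print(s["clock"],F,"FL-FR",(T[0]-.22*F[1])/.027,(T[0]-.2*F[1])/.027,s["position"],s["ee_rot"])
E
```

```text
12.5833 [-10.42806694  -3.40998949  30.51025686] FL-FR -17.840688378651134 -20.366606519764485 [0.58851447 0.2293118  0.06100636] [-0.00607531  3.13336727  0.01991491]
```

Emit:
arm_command(
  deltas=[
    {"xyz": [0,0.05,0.32],"turn": 0,"jaw": 122},
    {"xyz": [0,0.05,0.32],"turn": 0,"jaw": 122},
    {"xyz": [0,0.05,0.32],"turn": 0,"jaw": 122},
  ],
)

```text
clock: 12.83
position: [0.5886, 0.2294, 0.0609]
ee_rot: [-0.005, 3.133, 0.021]
force: [-12.3, -5.2, 35.9]
width: 0.524
```

```bash
python3 - <<'E'
from h import *
from cell import observe,get_image
s=observe();F=s["force"];T=s["ft_torque"]
print(s["clock"],F,"FL-FR",(T[0]-.22*F[1])/.027,(T[0]-.2*F[1])/.027,s["position"],s["ee_rot"])
w=get_image("wrist");C=cloud(w)
for n,(u0,u1,v0,v1) in {'R':(180+150/3.5,180+172/3.5,150+322/3.5,150+340/3.5),'L':(180+560/3.5,180+610/3.5,150+322/3.5,150+336/3.5)}.items():
    R=C[int(v0):int(v1)+1,int(u0):int(u1)+1].reshape(-1,3);print(n,len(R),np.median(R,0).round(4),R[:,2].std().round(4))
E
```

```text
12.8333 [-12.32898201  -5.18563405  35.88661164] FL-FR -16.337195901546387 -20.17840631041911 [0.58856669 0.22935731 0.06094593] [-0.00536235  3.13294483  0.0208438 ]
R 48 [0.5758 0.2012 0.0609] 0.0008
L 75 [0.5756 0.2598 0.0612] 0.0007
```

Emit:
arm_command(
  deltas=[
    {"xyz": [0,0.1,0.33],"turn": 0,"jaw": 122},
    {"xyz": [0,0.1,0.33],"turn": 0,"jaw": 122},
    {"xyz": [0,0.1,0.33],"turn": 0,"jaw": 122},
    {"xyz": [0,0.1,0.33],"turn": 0,"jaw": 122},
    {"xyz": [0,0.1,0.33],"turn": 0,"jaw": 122},
  ],
)

```text
clock: 13.3
position: [0.5886, 0.2294, 0.0609]
ee_rot: [-0.004, 3.133, 0.021]
force: [-13.7, -5.9, 37.8]
width: 0.524
```

Emit:
arm_command(
  deltas=[
    {"xyz": [0,0.1,0.33],"turn": 0,"jaw": 122},
    {"xyz": [0,0.1,0.33],"turn": 0,"jaw": 122},
    {"xyz": [0,0.1,0.33],"turn": 0,"jaw": 122},
    {"xyz": [0,0.1,0.33],"turn": 0,"jaw": 122},
    {"xyz": [0,0.1,0.33],"turn": 0,"jaw": 122},
  ],
)

```text
clock: 13.72
position: [0.5886, 0.2294, 0.0609]
ee_rot: [-0.003, 3.132, 0.021]
force: [-13.6, -6.9, 37.8]
width: 0.524
```

```bash
python3 - <<'E'
from h import *
from cell import observe,get_image
s=observe();F=s["force"];T=s["ft_torque"]
print(s["clock"],F,"FL-FR",(T[0]-.22*F[1])/.027,(T[0]-.2*F[1])/.027,s["position"],s["ee_rot"])
E
```

```text
13.7167 [-13.62884201  -6.85010755  37.77149735] FL-FR -14.675352985866612 -19.7495067276129 [0.58858825 0.22936218 0.06087962] [-3.11934839e-03  3.13246898e+00  2.09727958e-02]
```

Emit:
arm_command(
  deltas=[
    {"xyz": [0,0.1,0.33],"turn": 0,"jaw": 122},
    {"xyz": [0,0.1,0.33],"turn": 0,"jaw": 122},
    {"xyz": [0,0.1,0.33],"turn": 0,"jaw": 122},
    {"xyz": [0,0.1,0.33],"turn": 0,"jaw": 122},
    {"xyz": [0,0.1,0.33],"turn": 0,"jaw": 122},
  ],
)

```text
clock: 14.13
position: [0.5886, 0.2294, 0.0609]
ee_rot: [-0.002, 3.132, 0.021]
force: [-13.3, -6.9, 39.2]
width: 0.521
```

Emit:
arm_command(
  deltas=[
    {"xyz": [0,0.1,0.33],"turn": 0,"jaw": 122},
    {"xyz": [0,0.1,0.33],"turn": 0,"jaw": 122},
    {"xyz": [0,0.1,0.33],"turn": 0,"jaw": 122},
    {"xyz": [0,0.1,0.33],"turn": 0,"jaw": 122},
  ],
)

```text
clock: 14.47
position: [0.5886, 0.2294, 0.0609]
ee_rot: [-0.001, 3.132, 0.021]
force: [-14.5, -7.4, 38.0]
width: 0.524
```

Emit:
arm_command(
  deltas=[
    {"xyz": [0,0,-0.5],"turn": 0,"jaw": 122},
    {"xyz": [0,0,-2],"turn": 0,"jaw": 122},
    {"xyz": [0,0,-5],"turn": 0,"jaw": 122},
    {"xyz": [0,0,-9],"turn": 0,"jaw": 122},
    {"xyz": [0,0,-13],"turn": 0,"jaw": 122},
  ],
)

```text
clock: 14.88
position: [0.5863, 0.2272, 0.1913]
ee_rot: [-0.001, 3.134, 0.019]
force: [0.5, 0.3, 0.8]
width: 0.519
```

Emit:
arm_command(
  deltas=[
    {"xyz": [0,0,-3],"turn": 0,"jaw": 122},
    {"xyz": [0,0,-6],"turn": 0,"jaw": 122},
    {"xyz": [0,0,-6],"turn": 0,"jaw": 122},
    {"xyz": [0,0,-6],"turn": 0,"jaw": 122},
    {"xyz": [0,0,-6],"turn": 0,"jaw": 122},
  ],
)

```text
clock: 15.3
position: [0.5855, 0.2265, 0.2505]
ee_rot: [-0.001, 3.135, 0.019]
force: [0.1, 0.1, -0.9]
width: 0.522
```

```bash
python3 - <<'E'
from h import *
from cell import observe,get_image
s=observe();plan(s,s["position"],-90);print(np.abs(s["dq"]).max())
w=get_image("wrist");C=cloud(w);cv2.imwrite("pics/w7.png",w["frame"][:,:,::-1])
for cy,n in((.2592,'L'),(.1990,'R')):
    r=np.hypot(C[...,0]-.587,C[...,1]-cy)
    for a,b in((0,.011),(.016,.02)):
        m=(r>a)&(r<b)&(C[...,2]<.075)&(C[...,2]>.03);print(n,m.sum(),np.median(C[m],0))
for n in("top","side"):
    d=get_image(n);np.savez(n+"7.npz",**d);cv2.imwrite(f"pics/{n}7.png",d["frame"][:,:,::-1])
E
```

```text
pos [0.5855 0.2265 0.2505] toolx [-1.    -0.001 -0.006] tooly [-0.001  1.     0.012] z [ 0.0062  0.012  -0.9999]
delta cm [0. 0. 0.] turn 0.0 y-angle 90.05 q [-0.63  0.42  0.27  1.56 -0.13  1.17  1.23] w 0.522 F [ 0.07  0.09 -0.94] t 15.3
0.016847068382767998
L 377 [0.58681985 0.25930203 0.06804803]
L 419 [0.58567221 0.25903348 0.0579539 ]
R 377 [0.58665853 0.1989897  0.06788501]
R 408 [0.58560333 0.19969775 0.05790011]
```

View pics/side7.png

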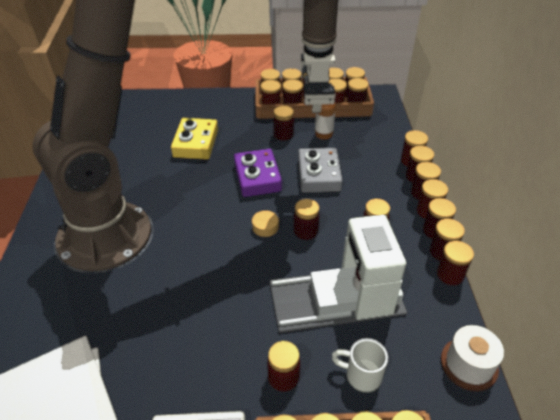

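View pics/top7.png

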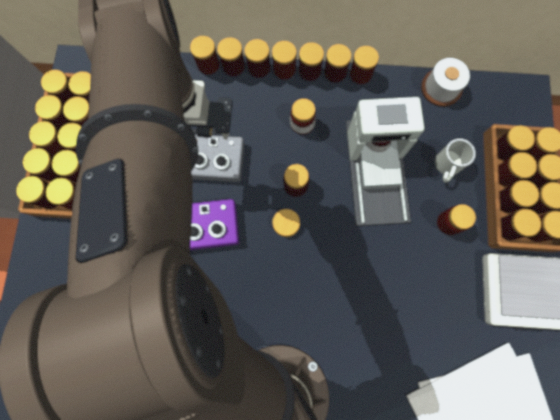

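In the side and top views the carriage is home at about (365,290) in the side view, the bystanders are unmoved, and the robot is clear of everything. Both buttons are back up at 68 mm. Handing in.

```bash
python3 -c "
from cell import sign_off
print(sign_off())"
```

```text
the job is handed in; nothing more can be done
None
```

The carriage is home under the sealing head with the jar upright in it. Both start buttons were pressed together, held fully down for over three seconds and let go. I handed the job in at about 15.5 s.

- **Carriage:** I pushed the front face with both fingertips until it stopped moving and the force rose to 16 N. The side camera measured 79.7–79.9 mm of travel out of 80.
- **Buttons:** At the start of the hold and again 2 s in, the camera showed both caps about 6–7 mm below rest, against a travel of 6 mm. By my estimate each finger carried at least 5 N from 10.9 s to 14.5 s, above the 4 N a button needs to stay fully down. Afterwards both caps were back at about 68 mm.
- **Surroundings:** In the last pictures the loose items looked where they were, and the robot touched nothing. I did not check the stop key's travel; the fingers stayed on the start buttons.

**What disagreed or went less well:**
- **Button height:** The caps sat about 5 mm higher than listed (68 mm, not 63 mm). The first press therefore spiked to about 82 N at the wrist, below the 120 N limit.
- **First two seconds of the press:** After the spike I eased to between 7.5 N and 18 N while checking. The left button may not have been fully down throughout that stretch, so I raised the force to 30–39 N and counted the three seconds from there.
- **Tilt:** The tool tilted slightly during the hold and loaded the right button more than the left. I corrected for this partway through.

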